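# Load two milling blocks into a sprung feeder magazine and lock it

### The arm

A 7-joint arm with a two-finger parallel gripper is mounted at the origin on the work surface. World frame = base frame: x ahead of the robot, y to its left, z up, the work surface at z = 0. Lengths are in m, angles in rad, forces in N, time in s.
With the tool pointing down it reaches from about 0.425 to 0.875 m from the base axis. Payload 4.7 kg.
Tool frame: the origin (TCP) lies at the very end of the fingers, on their centre line; the grasp point (between the pads) lies 19 mm behind it; x points along the fingers, y is the direction in which the jaws open and shut, and the axes are right-handed (so a half turn about x gives the same grasp; the last joint's range is limited). The gripper opens to 87 mm and grips with 3 to 60 N. Pads are 19 mm wide; open, the fingers measure 117 mm over their backs; the gripper's body (75 mm by 190 mm) begins 51 mm behind the grasp point.
Start: joints at [-1.294, 0.321, -0.07, 1.45, 0.023, 1.371, -0.057], TCP at [0.169, 0.628, 0.223] pointing down, gripper open.
Joint ranges: [-2.86, 2.86], [-0.3, 2.09], [-1.38, 1.24], [0.06, 2.45], [-1.56, 4.7], [0.09, 2.05], [-2.69, 2.69]. Speed limits (rad/s): [2.57, 2.57, 3.14, 3.14, 3.14, 3.14, 3.14].

### API

Orientations are given as a rotation vector (axis times angle).
In Python, from bench import ctrl gives the robot as it stands.
- The arm moves only by the tool step_arm, never from a script. Its argument "increments" is one flat list of numbers, 6 for each row, row after row: the shift along the tool's x, y, z in cm, then the turn, a rotation vector about the tool's x, y, z in rad. In form: [tx, ty, tz, ax, ay, az, tx, ty, tz, ax, ay, az, ...]. A call has 1 to 12 rows; each row shifts and turns the commanded pose from where the row before left it, along the tool's axes as they then stand; what a row does not reach is not made up. A row lasts 1/8 s, in which the tool goes at most 62.5 mm and 10.7 degrees, less where a joint would pass 70% of its speed; a pose out of reach is approached as far as the arm can. A call with a gripper value outside its range is refused whole. "fingers" is the opening in per cent of the stroke, from 0 (shut) to 100 (fully open), set as the call begins (left out, the last holds). The fingers move at their own pace and stop on an object; "force" is the grip in N (left out, the last holds). Time passes only in rows, so rows that do not move let the fingers close. It gives the time, the measured TCP pose, the force and the opening at its end, in the units of the state.
- ctrl.get_state(): the state, without advancing time (a new reading comes with each control period).
- ctrl.get_image(name): name is "side" or "top" or "wrist"; returns the picture (400x640x3 uint8, red, green, blue); there is no depth.
- ctrl.camera_params(name): a dict with "vertical_fov" (degrees; the focal length in pixels is half the picture's height over the tangent of half this angle, whatever the lens; pixels are square), "cx", "cy" (the principal point, pixels), "k1" (the pictures are not rectified: a ray, as slopes to the right and down, at radius r is drawn at 1 + k1 r^2 times it, then the intrinsics apply), "R" (3x3) and "t" (3): a world point X has camera coordinates R X + t. Camera axes: x right, y down, z forward; pixel columns grow to the right and rows downward; lengths in m; the calibration is good to about 2 mm. A picture is of the moment at which its call begins: read the wrist's pose just before it. camera_params takes no time and is no camera call; for the wrist camera it gives the pose at the moment of the call.
- ctrl.close_job(): hands the job in, once; it reports no verdict.
Trained networks look in the newest picture that a camera, given by its name, has taken for a name from the list of things; names that differ only in an ending like _2 or _b are one class to them, and where a whole thing is asked for, a point or a joint stands for the part that bears it (a point fixed in the world has none). Each returns a list of dicts, best first, with "score" (0 to 1); they miss things now and then, are a little off and sometimes report something else, mostly with a low value. They report only what shows in the picture. A call takes as long as a camera call. They do not tell look-alikes from the thing itself.
- ctrl.search_frame(camera, name): "xyz" ([x, y, z] in m, in the coordinates of the camera as it stood for that picture, good to about 4 mm: the middle of the surface that is visible of it).
- ctrl.silhouettes(camera, name): "pixels" (400x640 bool, what is visible of it).
- ctrl.spot_point(camera, name): "xyz" ([x, y, z] in m, in the coordinates of the camera as it stood for that picture, good to about 4 mm: a listed point, or the origin of a listed thing).
The state is a dict: "time": time; "joint_positions": joint angles; "qd": joint speeds; "joint_torque": joint torques, N m; "position": TCP position; "tool_rot": TCP orientation; "ft_force": force on the tool from outside, world axes, zero at the start; "torque": the same for the moment, N m; "grip_width": opening from 0.0 (shut) to 1.0 (fully open).
Only numpy, scipy, OpenCV 4.12 (cv2) and the standard library are available. Lean on these libraries where they do the work, as an engineer would, in place of code of your own. Each camera call takes 0.05 s, during which the arm holds its last target.

### The job

Load the two plain 60 mm ceramic blocks into the block feeder: push them one at a time, flat, down between its posts until both sprung lips have snapped shut over the block, so that they lie one on top of the other under the lips. Then turn the wing knob mounted under the feeder's deck all the way round to its other stop (counter-clockwise seen from above) to lock the magazine. Leave the longer block, the short block with the stem and everything else on the bench where they are.

Things in the scene. Friction and masses are not known exactly. Their poses are not given: they have to be found in the camera images.
- block_a_mid (a point): One of two identical plain ivory ceramic blocks to load (no stem): a bar 60 mm long (its x) x 22 mm wide (y) x 16 mm high (z), about 50 g, lying flat on the 3 mm thick blue mat at any yaw. The point is its centre, 8 mm above its underside (11 mm above the bench). The blocks on the mat swap places between starts; their centres are at least 100 mm apart.
- block_b_mid (a point): One of two identical plain ivory ceramic blocks to load (no stem): a bar 60 mm long (its x) x 22 mm wide (y) x 16 mm high (z), about 50 g, lying flat on the 3 mm thick blue mat at any yaw. The point is its centre, 8 mm above its underside (11 mm above the bench). The blocks on the mat swap places between starts; their centres are at least 100 mm apart.
- feeder: The block feeder, fixed, place and yaw vary; origin on the bench under its centre, z up. Aluminium deck 130 mm (x) x 150 mm (y), underside 43 mm and top 55 mm above the bench, on four feet. The well stands on it 25 mm towards -y from the centre; behind each end of the well a lip housing reaches out to |x| = 60 mm and up to 127 mm above the bench.
- mouth (a point): Centre of the well, at the height of the lips' undersides (110 mm above the bench); axes as the feeder. Well 64 mm long (x), 25 mm wide (y), between steel corner posts and end plates up to 124 mm above the bench, flared to 135 mm as lead-in (6 mm wider each way). Both long sides are open between the posts (|x| < 20 mm) down to the deck, so fingers holding a block by its long sides can go down with it.
- lip_a (a joint): Sprung brass lip at the well's +x end, 14 mm wide: 0 m shut (reaching 6 mm into the well), grows to 0.008 as it yields outward. Flat below, a steep ramp above it up to 12 mm over the mouth point. A block laid in rests on the ramps, underside 8 mm above the mouth point; pushed down (10 to 20 N) it spreads the lips, which snap shut once its top is below the mouth point.
- lip_b (a joint): The same lip at the well's -x end: 0 m when shut, grows to 0.008 as it yields outward. A block snapped in has its centre 8 mm below the mouth point; a second one pushed in after it takes that place and the first lies 16 mm lower.
- follower (a joint): Black sprung plate in the well that presses the stack up (3 to 6.5 N): 0 m when empty (its top 1 mm below the mouth point), grows as it sinks; one block 0.015, two blocks 0.031, bottom stop 0.044, so a block can be pushed several mm deeper than needed and comes back up against the lips.
- wing_axis (a point): On the vertical axis of the black wing knob under the deck, 36 mm above the bench; axes as the feeder; 62 mm towards +y from the feeder's centre, 13 mm inside the deck's +y edge. A boss of 17 mm radius carries one straight wing, 10 mm wide, 29 to 42 mm above the bench, reaching 83 mm from the axis, out past the deck's +y edge, round end of 7 mm radius. Space around the outer part is free.
- wing_end (a point): On the middle line of the wing, 68 mm from the knob's axis, 35.5 mm above the bench, turning with the wing.
- wing (a joint): Turn of the wing knob, 0 to 1.2 rad, counter-clockwise from above: at 0 the wing points 0.6 rad clockwise of the feeder's +y, at 1.2 (lock stop) 0.6 rad counter-clockwise of it. Starts below 0.3; stiff by friction (0.12 N m, about 2 N at the wing's end), stays where it is left. Can be pushed round by its wing with closed fingertips.
- long_block_mid (a point): Bystander: a like block 86 mm long, 22 x 16 mm, lying on the mat; its centre.
- stem_block_mid (a point): Bystander: a short block, 26 x 22 x 16 mm, with a steel stem 9 mm thick and 16 mm long at its +x end, lying on the mat; the block's centre.
- jaw_model: Bystander: round plaster jaw model with teeth, radius 33 mm, 33 mm high; centre of its underside.
- carver: Bystander: steel wax carver lying on the bench, 155 mm long (x), 9 mm thick; centre of its underside.
- water_bottle: Bystander: clear bottle, radius 32 mm, 190 mm high; centre of its underside.
- pencil_cup: Bystander: dark round cup of pencils, radius 38 mm, 160 mm high; centre of its underside.
- wax_jar: Bystander: low amber jar, radius 30 mm, 55 mm high; centre of its underside.
Not all that is in view belongs to the job. What is shaped like the feeder but pink is not meant.

How it is judged:
By the outcome, as a careful person would: the job done as asked, in the order asked, and still so for the second after the job is handed in, with the robot touching nothing.
It also fails if it takes over 72 s, if anything falls off the work surface, if the arm or the gripper's body presses on something with over 40 N, if the wrist force passes 120 N, or if a joint passes its speed limit or range.

## Working session

There is one attempt and no reset: what is moved stays moved. The work goes in short steps, Python scripts to look and compute and a tool call to move; the robot and the scene stay as the last step left them, time stands still between calls to the robot, and variables do not carry over. Pictures are saved under pics/ and viewed, and the job is handed in when it is done.

Besides the shell and the picture viewer there is one more tool, called after "Request:" in YAML: its name, and indented under it one key for each argument. step_arm: Moves the arm, as the interface text tells. Its arguments: {"type":"object","properties":{"increments":{"type":"array","items":{"type":"number"}},"fingers":{"type":"number"},"force":{"type":"number"}},"required":["increments"]}

```bash
ls; mkdir -p pics; cat > h.py <<'E'
import numpy as np, cv2
from bench import ctrl
from scipy.spatial.transform import Rotation as R
def shot(cam,fn=None):
    im=ctrl.get_image(cam)
    if fn: cv2.imwrite('pics/'+fn,cv2.cvtColor(im,cv2.COLOR_RGB2BGR))
    return im
def w(p,xyz): return np.array(p['R']).T@(np.array(xyz)-np.array(p['t']))
def proj(p,X):
    c=np.array(p['R'])@np.array(X)+np.array(p['t']); s=c[:2]/c[2]
    f=200/np.tan(np.radians(p['vertical_fov'])/2); s=s*(1+p['k1']*(s@s)); return s*f+[p['cx'],p['cy']]
def ray(p,uv,z):
    f=200/np.tan(np.radians(p['vertical_fov'])/2); d=(np.array(uv,float)-[p['cx'],p['cy']])/f; s=d.copy()
    for _ in range(20): s=d/(1+p['k1']*(s@s))
    Rm=np.array(p['R']); o=-Rm.T@np.array(p['t']); v=Rm.T@np.array([s[0],s[1],1]); return o+v*(z-o[2])/v[2]
E
python3 - <<'E'
from h import *
for c in ('top','side','wrist'):
    p=ctrl.camera_params(c); shot(c,c+'0.png'); print(c,p['vertical_fov'],p['k1'],-np.array(p['R']).T@p['t'])
print(ctrl.get_state())
E
```

```text
pics
top 47.83867435590609 -0.1253513382351273 [0.36794588 0.08303156 1.24488344]
side 57.07657200014056 -0.06472091117831565 [ 0.16341887 -0.37575511  0.67537703]
wrist 68.44407171776231 -0.05399209885790075 [0.08881009 0.6490698  0.3840035 ]
{'time': 0.15, 'joint_positions': array([-1.29390022,  0.32161587, -0.07009236,  1.45141481,  0.02259366,
        1.37080528, -0.05687427]), 'qd': array([ 0.00172008, -0.00197414,  0.00071183, -0.00240066,  0.00124659,
       -0.00126459,  0.00057614]), 'joint_torque': array([-4.21079483e-05, -4.91795504e+01, -4.04545907e-01, -3.12881005e+01,
       -6.39024004e-02,  4.04061901e-02,  1.15811340e-04]), 'position': array([0.1687849 , 0.62725846, 0.2217267 ]), 'tool_rot': array([ 0.20510767,  1.56104968, -0.20739455]), 'ft_force': array([ 0.01557253,  0.61342889, -0.28403425]), 'torque': array([ 0.02285582, -0.04049349,  0.03216556]), 'grip_width': 0.9982479737032333}
```

View pics/top0.png

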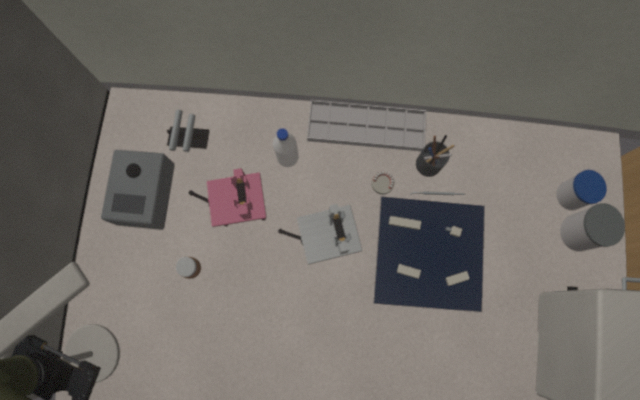

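View pics/side0.png

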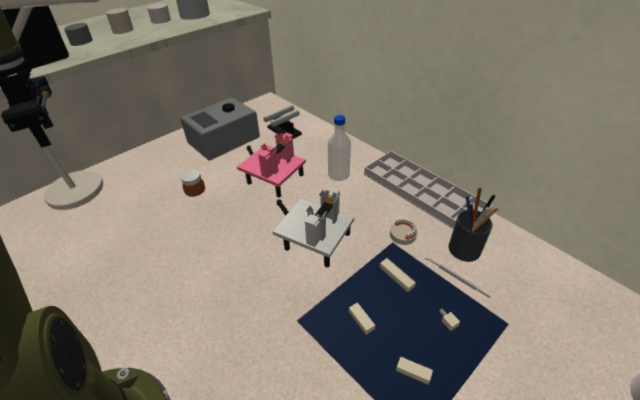

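View pics/wrist0.png

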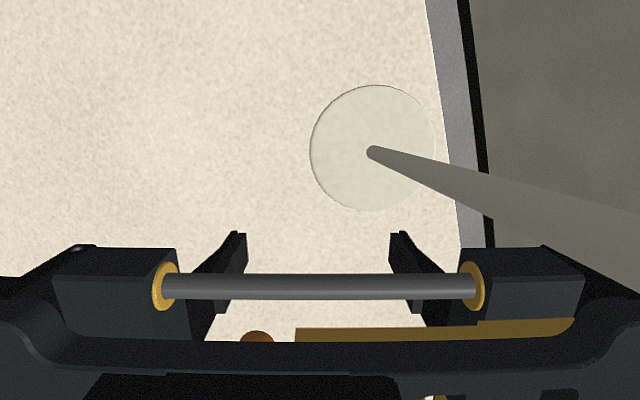

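```bash
python3 - <<'E'
from h import *
for c in ('top','side'):
    p=ctrl.camera_params(c)
    for n in ['block_a_mid','feeder','mouth','wing_axis','wing_end','long_block_mid','stem_block_mid']:
        for r in ctrl.spot_point(c,n)[:4]:
            X=w(p,r['xyz']); print(c,n,round(r['score'],2),X.round(4),proj(p,X).round(0))
E
```

```text
top block_a_mid 0.48 [ 0.4654 -0.2779  0.0092] [456. 276.]
top feeder 0.88 [ 0.5458  0.0792 -0.    ] [330. 237.]
top feeder 0.65 [0.6162 0.3436 0.0029] [239. 203.]
top mouth 0.85 [0.6253 0.3202 0.1134] [240. 191.]
top mouth 0.81 [0.5567 0.0593 0.1154] [338. 227.]
top wing_axis 0.97 [0.5255 0.1416 0.0396] [306. 240.]
top wing_axis 0.84 [0.6034 0.4077 0.0376] [213. 203.]
top wing_end 0.43 [0.5447 0.2074 0.0366] [283. 231.]
top wing_end 0.4 [0.6268 0.4683 0.0395] [193. 193.]
top long_block_mid 0.84 [ 0.604  -0.1286  0.0096] [406. 222.]
top stem_block_mid 0.66 [ 0.5903 -0.2679  0.0117] [455. 231.]
side block_a_mid 0.61 [ 0.4607 -0.279   0.0102] [413. 369.]
side feeder 0.83 [0.5448 0.0776 0.001 ] [314. 240.]
side feeder 0.6 [ 0.6221  0.3408 -0.005 ] [274. 178.]
side feeder 0.45 [ 0.5874 -0.2709  0.0103] [449. 321.]
side mouth 0.56 [0.6251 0.3139 0.1099] [277. 149.]
side wing_axis 0.73 [0.524  0.143  0.0327] [290. 221.]
side wing_axis 0.7 [ 0.4583 -0.2786  0.0095] [412. 370.]
side wing_axis 0.66 [0.6034 0.3998 0.0385] [255. 160.]
side wing_end 0.57 [0.5455 0.2057 0.0312] [281. 204.]
side wing_end 0.47 [0.6222 0.4657 0.037 ] [248. 149.]
side wing_end 0.45 [0.5474 0.0791 0.0017] [315. 239.]
side wing_end 0.43 [ 0.7132 -0.0617 -0.0023] [403. 236.]
side long_block_mid 0.63 [ 0.6009 -0.1258  0.0107] [396. 274.]
side stem_block_mid 0.56 [ 0.5876 -0.2729  0.0126] [450. 321.]
side stem_block_mid 0.43 [0.5567 0.0542 0.1081] [324. 210.]
```

Top view: the grey feeder is at about (330,237). The pink look-alike at (237,200) is not the one. On the mat I see a long block (405,222), a stem block (455,231) and two similar short blocks at (409,271) and (457,278). I'll measure their lengths to confirm which are plain.

```bash
python3 - <<'E'
from h import *
for c in ('top','side'):
    p=ctrl.camera_params(c); im=shot(c)
    hsv=cv2.cvtColor(im,cv2.COLOR_RGB2HSV)
    # ivory on blue: mask R>B inside mat
    m=((im[...,0].astype(int)>im[...,2]+5)&(im[...,0]>110)).astype(np.uint8)
    n,l,st,ce=cv2.connectedComponentsWithStats(m)
    for i in range(1,n):
        if 40<st[i,4]<2500:
            X=ray(p,ce[i],0.015)
            if not(0.35<X[0]<0.68 and -0.38<X[1]<-0.05): continue
            ys,xs=np.where(l==i); P=np.array([ray(p,(a,b),0.017)[:2] for a,b in zip(xs,ys)],np.float32)
            r=cv2.minAreaRect(P*1000); print(c,ce[i].round(),st[i,4],r)
im=shot('top'); cv2.imwrite('pics/crop.png',cv2.resize(cv2.cvtColor(im[180:320,260:500],cv2.COLOR_RGB2BGR),(800,467),interpolation=cv2.INTER_CUBIC))
E
```

```text
top [405. 222.] 231 ((602.4759521484375, -124.59619140625), (86.62013244628906, 20.986642837524414), 85.17342376708984)
top [456. 231.] 73 ((590.2813720703125, -268.7476501464844), (22.395904541015625, 25.625282287597656), 1.8147950172424316)
top [408. 271.] 178 ((469.08221435546875, -142.86358642578125), (60.21732711791992, 22.2586669921875), 78.23592376708984)
top [457. 278.] 176 ((460.5423278808594, -278.4316101074219), (21.56502914428711, 61.507850646972656), 21.324106216430664)
side [398. 273.] 355 ((602.6619873046875, -127.73811340332031), (86.70084381103516, 23.85032844543457), 84.97105407714844)
side [361. 316.] 320 ((468.9744567871094, -145.17938232421875), (61.2775993347168, 22.376096725463867), 78.38459777832031)
side [451. 319.] 140 ((590.2276000976562, -271.5836181640625), (27.850143432617188, 21.255756378173828), 79.71991729736328)
side [415. 369.] 433 ((460.8580017089844, -281.3706359863281), (23.251039505004883, 60.04945755004883), 21.090028762817383)
```

View pics/crop.png

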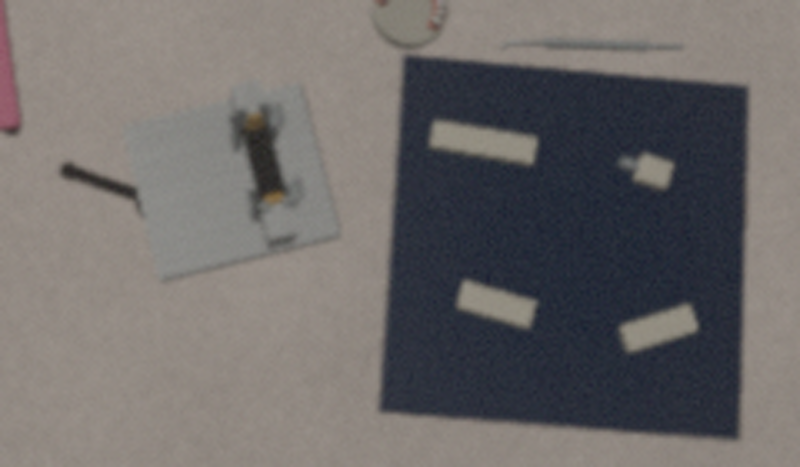

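Measured lengths confirm it: (408,271) and (457,278) are 60 mm and plain, (405,222) is 86 mm (the long one), and (456,231) has the stem. The grey feeder is the target. Next I'll write a planner and view the feeder from the wrist camera.

```bash
cat >> h.py <<'E'
from scipy.spatial.transform import Slerp
import sys
def down(yaw):
    # tool x down, tool y at world yaw
    x=np.array([0,0,-1.]); y=np.array([np.cos(yaw),np.sin(yaw),0]); return R.from_matrix(np.array([x,y,np.cross(x,y)]).T)
def cur():
    s=ctrl.get_state(); return np.array(s['position']),R.from_rotvec(s['tool_rot'])
def plan(pos,yaw,n=None,polar=False,start=None):
    """yaw=tool y heading. prints rows"""
    p0,r0=start or cur(); pos=np.array(pos,float); r1=down(yaw)
    ang=(r0.inv()*r1).magnitude(); 
    if polar:
        a0,a1=np.arctan2(p0[1],p0[0]),np.arctan2(pos[1],pos[0]); q0,q1=np.hypot(*p0[:2]),np.hypot(*pos[:2])
        f=lambda t:np.array([(q0+(q1-q0)*t)*np.cos(a0+(a1-a0)*t),(q0+(q1-q0)*t)*np.sin(a0+(a1-a0)*t),p0[2]+(pos[2]-p0[2])*t])
    else: f=lambda t:p0+(pos-p0)*t
    L=np.linalg.norm(np.diff([f(t) for t in np.linspace(0,1,40)],axis=0),axis=1).sum()
    n=n or int(np.ceil(max(L/0.05,ang/0.16,1)))
    sl=Slerp([0,1],R.concatenate([r0,r1])); pc,rc=p0,r0; out=[]
    for i in range(1,n+1):
        pt,rt=f(i/n),sl(i/n)
        row=np.r_[np.round(rc.inv().apply(pt-pc)*100,2),np.round((rc.inv()*rt).as_rotvec(),3)]+0.0
        out.append(row); pc=pc+rc.apply(row[:3]/100); rc=rc*R.from_rotvec(row[3:])
    for k in range(0,n,12): print(len(out[k:k+12]),'[',', '.join(','.join('%g'%v for v in r) for r in out[k:k+12]),']')
    print('end',pc.round(4),'tooly',np.degrees(np.arctan2(*rc.as_matrix()[1::-1,1])).round(1))
    return pc,rc
def heading():
    m=cur()[1].as_matrix(); return np.degrees(np.arctan2(m[1,1],m[0,1])), m[:,0]
E
python3 - <<'E'
from h import *
p=ctrl.camera_params('wrist'); t,r=cur()
c=-np.array(p['R']).T@p['t']; print('cam in tool',r.inv().apply(c-t),'cam z in tool',r.inv().apply(np.array(p['R'])[2]),heading())
print(r.as_matrix())
E
```

```text
cam in tool [-1.62428303e-01  8.12294781e-05 -8.28927338e-02] cam z in tool [0.95400647 0.00177951 0.29978072] (np.float64(74.94466022521308), array([ 9.62988347e-05,  7.55815928e-05, -9.99999993e-01]))
[[ 9.62988347e-05  2.59751873e-01  9.65675388e-01]
 [ 7.55815928e-05  9.65675388e-01 -2.59751881e-01]
 [-9.99999993e-01  9.80010874e-05  7.33609542e-05]]
```

```bash
python3 - <<'E'
from h import *
plan([0.536,0.17,0.28],np.radians(10),polar=True)
E
```

```text
12 [ -0.44,-0.87,4.95,0.087,0,0, -0.44,-0.81,4.9,0.087,0,0, -0.44,-0.76,4.86,0.088,0,0, -0.44,-0.71,4.82,0.087,0,0, -0.45,-0.67,4.77,0.087,0,0, -0.44,-0.61,4.72,0.087,0,0, -0.44,-0.57,4.68,0.087,0,0, -0.44,-0.52,4.64,0.088,0,0, -0.44,-0.48,4.58,0.087,0,0, -0.44,-0.43,4.54,0.087,0,0, -0.45,-0.39,4.49,0.087,0,0, -0.44,-0.35,4.45,0.087,0,0 ]
1 [ -0.44,-0.31,4.39,0.087,0,0 ]
end [0.536 0.17  0.28 ] tooly 10.0
```

Request:
step_arm:
  increments: [-0.44, -0.87, 4.95, 0.087, 0, 0, -0.44, -0.81, 4.9, 0.087, 0, 0, -0.44, -0.76, 4.86, 0.088, 0, 0, -0.44, -0.71, 4.82, 0.087, 0, 0, -0.45, -0.67, 4.77, 0.087, 0, 0, -0.44, -0.61, 4.72, 0.087, 0, 0, -0.44, -0.57, 4.68, 0.087, 0, 0, -0.44, -0.52, 4.64, 0.088, 0, 0, -0.44, -0.48, 4.58, 0.087, 0, 0, -0.44, -0.43, 4.54, 0.087, 0, 0, -0.45, -0.39, 4.49, 0.087, 0, 0, -0.44, -0.35, 4.45, 0.087, 0, 0]

```text
time: 2.5
position: [0.5281, 0.2118, 0.2758]
tool_rot: [1.017, 1.32, -1.016]
ft_force: [0.6, -0.1, 0.8]
grip_width: 0.999
```

Request:
step_arm:
  increments: [-0.44, -0.31, 4.39, 0.087, 0, 0, 0, 0, 0, 0, 0, 0, 0, 0, 0, 0, 0, 0]

```text
time: 2.88
position: [0.5357, 0.1708, 0.28]
tool_rot: [1.079, 1.288, -1.078]
ft_force: [-0.6, -0.4, -0.7]
grip_width: 1.0
```

```bash
python3 - <<'E'
from h import *
print(cur()[0],heading())
p=ctrl.camera_params('wrist'); shot('wrist','w1.png')
for n in ['feeder','mouth','wing_axis','wing_end']:
    for r in ctrl.spot_point('wrist',n)[:2]:
        X=w(p,r['xyz']); print(n,round(r['score'],2),X.round(4),proj(p,X).round(0))
E
```

```text
[0.53572324 0.17078901 0.28004074] (np.float64(10.079867487012882), array([-4.71207915e-05,  1.01622917e-03, -9.99999483e-01]))
feeder 0.95 [ 0.6241  0.3405 -0.0043] [401.  56.]
feeder 0.77 [0.5459 0.0841 0.0014] [314. 216.]
mouth 0.87 [0.6276 0.3178 0.1128] [429.  62.]
mouth 0.8 [0.5565 0.0544 0.1038] [318. 267.]
wing_axis 0.63 [0.5246 0.1377 0.0323] [306. 188.]
wing_end 0.82 [0.5398 0.208  0.0373] [325. 142.]
wing_end 0.7 [0.5451 0.086  0.0041] [314. 216.]
```

View pics/w1.png

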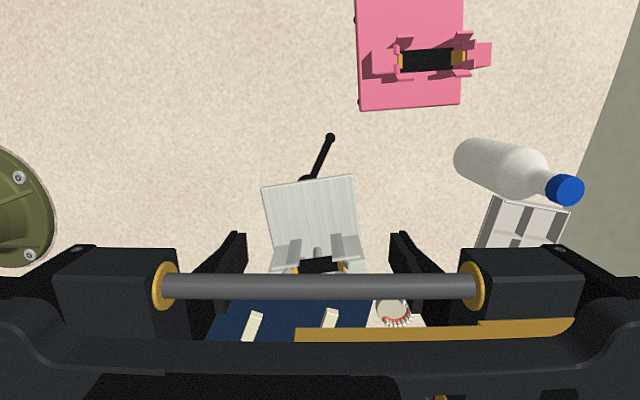

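The pink look-alike is at top right (410,55). The target feeder at (315,230) is partly hidden by the gripper crossbar, so I'll move on and look again.

Request:
step_arm:
  increments: [0, 0, 4, 0, 0, 0, 0, 0, 4, 0, 0, 0, 0, 0, 3, 0, 0, 0, 0, 0, 0, 0, 0, 0, 0, 0, 0, 0, 0, 0]

```text
time: 3.75
position: [0.5549, 0.0634, 0.2798]
tool_rot: [1.078, 1.288, -1.078]
ft_force: [0.0, -0.2, 0.6]
grip_width: 1.001
```

```bash
python3 - <<'E'
from h import *
print(cur()[0],heading())
p=ctrl.camera_params('wrist'); im=shot('wrist','w2.png')
import pickle; pickle.dump(p,open('p2.pkl','wb'))
for n in ['feeder','mouth','wing_axis','wing_end']:
    for r in ctrl.spot_point('wrist',n)[:2]:
        X=w(p,r['xyz']); print(n,round(r['score'],2),X.round(4),proj(p,X).round(0))
cv2.imwrite('pics/w2c.png',cv2.resize(cv2.cvtColor(im[40:240,200:440],cv2.COLOR_RGB2BGR),(720,600),interpolation=cv2.INTER_CUBIC))
E
```

```text
[0.55491404 0.06336923 0.27981432] (np.float64(10.134295765213817), array([-3.48008236e-04,  8.22347816e-04, -9.99999601e-01]))
feeder 0.74 [0.5466 0.0842 0.0043] [315. 149.]
mouth 0.83 [0.5538 0.0562 0.1058] [316. 185.]
wing_end 0.9 [0.5407 0.207  0.0341] [327.  57.]
wing_end 0.63 [ 0.4606 -0.2802  0.0142] [234. 338.]
```

View pics/w2c.png

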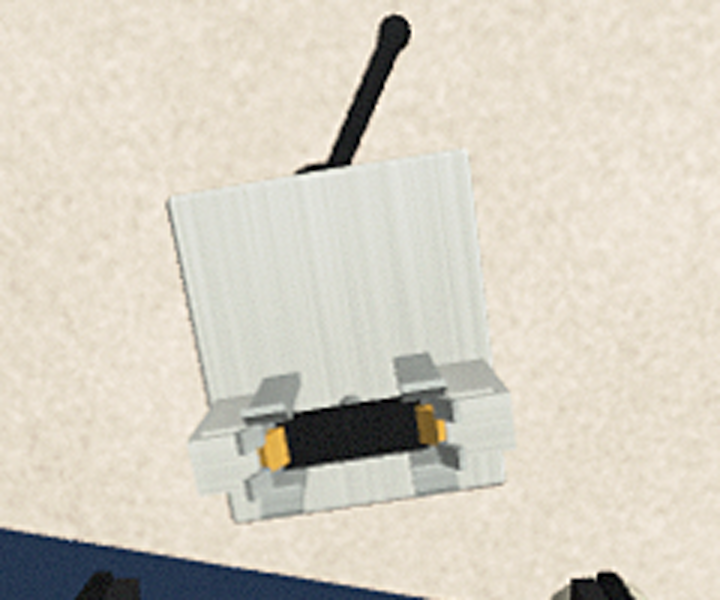

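```bash
python3 - <<'E'
from h import *
import pickle; p=pickle.load(open('p2.pkl','rb'))
U=lambda a,b:(200+(a+.5)/3-.5,40+(b+.5)/3-.5)
c=[ray(p,U(*q),0.055)[:2] for q in [(168,198),(468,152),(505,483),(235,523)]]
for q in c: print(q.round(4))
L=lambda a,b:np.linalg.norm(c[a]-c[b]).round(4)
print('sides',L(0,1),L(1,2),L(2,3),L(3,0), 'centre',np.mean(c,0))
d=lambda v:np.degrees(np.arctan2(v[1],v[0])).round(2)
print('yaws',d(c[1]-c[0]),d(c[2]-c[3]),d(c[1]-c[2])-90,d(c[0]-c[3])-90)
print('wing tip',ray(p,U(395,33),0.042), 'wing root',ray(p,U(341,160),0.042))
print('follower corners z.109',[ray(p,U(*q),0.109)[:2].round(4) for q in [(283,411),(418,397),(424,452),(288,468)]])
E
```

```text
[0.4628 0.1316]
[0.5835 0.1719]
[0.6312 0.0334]
[ 0.5111 -0.0083]
sides 0.1273 0.1465 0.1271 0.1479 centre [0.54716959 0.08216154]
yaws 18.49 19.13 19.0 19.049999999999997
wing tip [0.54514363 0.21373882 0.042     ] wing root [0.5318226  0.15979854 0.042     ]
follower corners z.109 [array([0.5271, 0.0623]), array([0.5775, 0.077 ]), array([0.5842, 0.0558]), array([0.5326, 0.0398])]
```

Deck corners give yaw 19°, centre (0.547, 0.082) and mouth (0.555, 0.0585). The follower corners agree on the mouth. Next I'll hover over the first block.

```bash
python3 - <<'E'
from h import *
plan([0.469,-0.144,0.20],np.radians(-11.7),polar=True)
E
```

```text
5 [ 1.6,-1.83,4.36,0.076,0,0, 1.59,-1.83,4.25,0.076,0,0, 1.6,-1.86,4.12,0.077,0,0, 1.6,-1.86,4,0.076,0,0, 1.6,-1.87,3.87,0.076,0,0 ]
end [ 0.469  -0.1439  0.2   ] tooly -11.7
```

Request:
step_arm:
  increments: [1.6, -1.83, 4.36, 0.076, 0, 0, 1.59, -1.83, 4.25, 0.076, 0, 0, 1.6, -1.86, 4.12, 0.077, 0, 0, 1.6, -1.86, 4, 0.076, 0, 0, 1.6, -1.87, 3.87, 0.076, 0, 0, 0, 0, 0, 0, 0, 0, 0, 0, 0, 0, 0, 0]
  fingers: 60

```text
time: 4.88
position: [0.4694, -0.144, 0.2005]
tool_rot: [1.359, 1.105, -1.357]
ft_force: [0.7, 0.4, 1.1]
grip_width: 0.605
```

```bash
cat >> h.py <<'E'
def blocks(cam,im,p,zt=0.019):
    m=((im[...,0].astype(int)>im[...,2]+5)&(im[...,0]>110)).astype(np.uint8)
    m=cv2.morphologyEx(m,cv2.MORPH_OPEN,np.ones((3,3)))
    n,l,st,ce=cv2.connectedComponentsWithStats(m)
    for i in range(1,n):
        if st[i,4]>100:
            c=max(cv2.findContours((l==i).astype(np.uint8),cv2.RETR_EXTERNAL,cv2.CHAIN_APPROX_NONE)[0],key=len)[:,0]
            P=np.array([ray(p,q,zt)[:2] for q in c],np.float32)
            r=cv2.minAreaRect(P*1000)
            if 15<min(r[1])<35 and max(r[1])<100: print(ce[i].round(),np.round(r[0],1),np.round(r[1],1),round(r[2],1),flush=True)
E
python3 - <<'E'
from h import *
print(cur()[0],heading())
p=ctrl.camera_params('wrist'); im=shot('wrist','w3.png')
blocks('wrist',im,p)
for r in ctrl.spot_point('wrist','block_a_mid')[:3]:
        X=w(p,r['xyz']); print(round(r['score'],2),X.round(4),proj(p,X).round(0))
E
```

```text
[ 0.46941267 -0.14404662  0.20045641] (np.float64(-11.719566378099557), array([ 1.09642589e-03,  6.65691138e-04, -9.99999177e-01]))
[425. 138.] [ 601.  -124.3] [85.8 25.8] 85.6
[318. 176.] [ 470.2 -142.1] [60.2 22.1] 78.3
[327. 263.] [ 457.4 -263.1] [25.8 41.5] 21.4
0.58 [ 0.4629 -0.276   0.0147] [333. 271.]
```

View pics/w3.png

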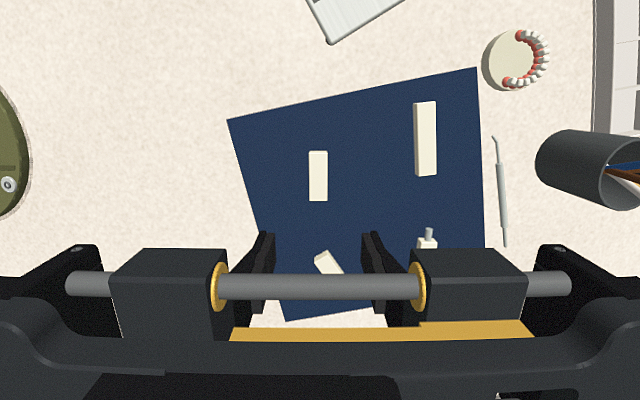

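The chosen block is at (318,176), measured 60.2×22.1 mm with yaw 78.3°. The long block is at (425,138) and stays put. Descending.

```bash
python3 - <<'E'
from h import *
s=plan([0.4699,-0.1427,0.04],np.radians(-11.7),n=4)
plan([0.4699,-0.1427,0.0055],np.radians(-11.7),n=4,start=s)
E
```

```text
4 [ 4.01,-0.01,-0.02,0,0,0, 4.02,0,-0.02,0.001,0,0, 4.01,-0.01,-0.02,0,0,-0.001, 4.01,0,-0.02,0,0,0 ]
end [ 0.4699 -0.1427  0.04  ] tooly -11.7
4 [ 0.86,0,0,0,0,0, 0.87,0,0,0,0,0, 0.86,0,0,0,0,0, 0.86,0,0,0,0,0 ]
end [ 0.4699 -0.1427  0.0055] tooly -11.7
```

Request:
step_arm:
  increments: [4.01, 0, -0.02, 0, 0, 0, 4.02, 0, -0.02, 0, 0, 0, 4.01, 0, -0.02, 0, 0, 0, 4.01, 0, -0.02, 0, 0, 0, 0.86, 0, 0, 0, 0, 0, 0.87, 0, 0, 0, 0, 0, 0.86, 0, 0, 0, 0, 0, 0.86, 0, 0, 0, 0, 0, 0, 0, 0, 0, 0, 0]

```text
time: 6.1
position: [0.4686, -0.1442, 0.0048]
tool_rot: [1.359, 1.105, -1.36]
ft_force: [0.1, 0.3, -0.3]
grip_width: 0.599
```

Request:
step_arm:
  increments: [0, 0, 0, 0, 0, 0, 0, 0, 0, 0, 0, 0, 0, 0, 0, 0, 0, 0, 0, 0, 0, 0, 0, 0, 0, 0, 0, 0, 0, 0]
  fingers: 0
  force: 50

```text
time: 6.72
position: [0.469, -0.1442, 0.0052]
tool_rot: [1.36, 1.105, -1.359]
ft_force: [0.1, -0.1, 0.8]
grip_width: 0.244
```

```bash
python3 - <<'E'
from h import *
p0,r0=cur()
s=plan([0.469,-0.144,0.12],np.radians(-11.7),n=3)
plan([0.5553,0.0585,0.20],np.radians(-71),polar=True,start=s)
E
```

```text
3 [ -3.83,0,-0.01,-0.001,0,0, -3.82,0,-0.01,0,0,0, -3.83,-0.01,0,-0.001,0,0 ]
end [ 0.4689 -0.144   0.12  ] tooly -11.7
7 [ -1.14,1.15,-2.78,0.148,0,0, -1.14,0.55,-3.02,0.148,0,0, -1.15,-0.09,-3.11,0.148,0,0, -1.14,-0.76,-3.08,0.148,0,0, -1.14,-1.4,-2.9,0.147,0,0, -1.15,-2.02,-2.59,0.148,0,0, -1.14,-2.55,-2.14,0.148,0,0 ]
end [0.5553 0.0585 0.2   ] tooly -71.0
```

Request:
step_arm:
  increments: [-3.83, 0, 0, 0, 0, 0, -3.82, 0, 0, 0, 0, 0, -3.83, 0, 0, 0, 0, 0, -1.14, 1.15, -2.78, 0.148, 0, 0, -1.14, 0.55, -3.02, 0.148, 0, 0, -1.15, -0.09, -3.11, 0.148, 0, 0, -1.14, -0.76, -3.08, 0.148, 0, 0, -1.14, -1.4, -2.9, 0.147, 0, 0, -1.15, -2.02, -2.59, 0.148, 0, 0, -1.14, -2.55, -2.14, 0.148, 0, 0, 0, 0, 0, 0, 0, 0, 0, 0, 0, 0, 0, 0]

```text
time: 8.22
position: [0.5552, 0.0573, 0.1994]
tool_rot: [2.041, 0.34, -2.043]
ft_force: [-0.3, -0.5, -0.3]
grip_width: 0.25
```

```bash
python3 - <<'E'
from h import *
t,r=cur();print(t,heading(),ctrl.get_state()['grip_width'])
p=ctrl.camera_params('wrist'); im=shot('wrist','w4.png'); shot('side','s4.png')
print('tcp px',proj(p,t),'mouth px',proj(p,[.5553,.0585,.11]))
E
```

```text
[0.555239   0.05727948 0.19937829] (np.float64(-71.0580858135293), array([-8.64176830e-04, -9.12165868e-04, -9.99999211e-01])) 0.2498678642287891
tcp px [318.19992662 246.80615861] mouth px [316.88771393 200.70104659]
```

View pics/w4.png

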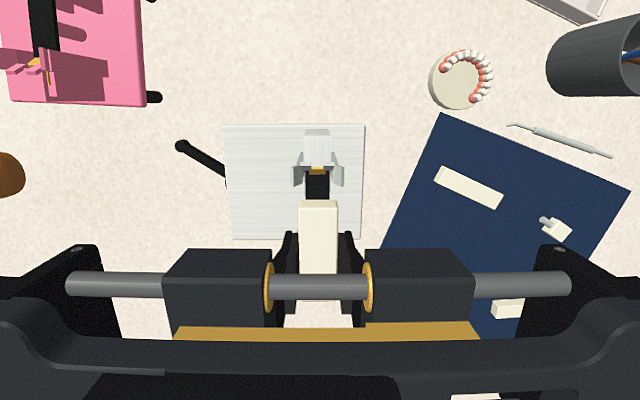

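View pics/s4.png

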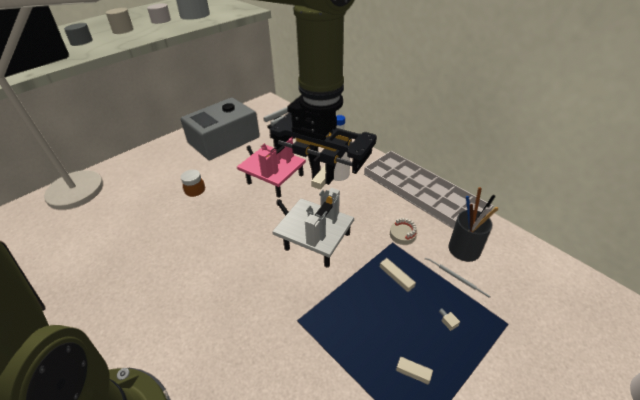

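The wrist view shows the block held straight, with its far end at about (319,201) and the deck edges parallel to the image axes. I'll measure the block's far end and yaw in the grasp, and re-measure the deck.

```bash
python3 - <<'E'
from h import *
t,r=cur()
p=ctrl.camera_params('wrist'); im=cv2.imread('pics/w4.png')
cv2.imwrite('pics/w4c.png',cv2.resize(im[110:260,210:380],(680,600),interpolation=cv2.INTER_CUBIC))
E
```

```text
(no output)
```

View pics/w4c.png

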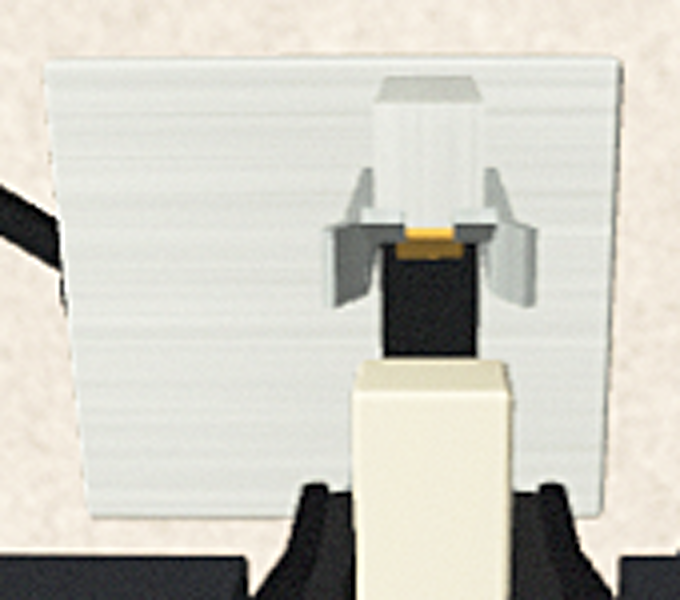

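```bash
python3 - <<'E'
from h import *
t,r=cur(); p=ctrl.camera_params('wrist')
U=lambda a,b:(210+(a+.5)/4-.5,110+(b+.5)/4-.5)
d=lambda v:np.degrees(np.arctan2(v[1],v[0])).round(2)
for z,q in ((t[2]+.0138,[(354,390),(511,390)]),(t[2]-.0022,[(361,362),(504,361)])):
    a=[ray(p,U(*x),z) for x in q]; 
    print('block end in tool (mm)',[(r.inv().apply(x-t)*1000).round(1) for x in a])
c=[ray(p,U(*q),0.055)[:2] for q in [(47,62),(620,60),(601,516),(91,517)]]  # img: left=+y? 
for q in c: print(q.round(4))
print('centre',np.mean(c,0).round(4),'yaws',d(c[0]-c[1])-90,d(c[3]-c[2])-90,d(c[1]-c[2]),d(c[0]-c[3]),[np.linalg.norm(c[i]-c[(i+1)%4]).round(4) for i in range(4)])
a=[ray(p,U(*q),.127)[:2] for q in [(375,102),(483,102)]]; print('housing far edge',a,np.mean(a,0))
a=[ray(p,U(*q),.109)[:2] for q in [(383,300),(478,300)]]; print('follower',np.mean(a,0), np.linalg.norm(a[0]-a[1]))
E
```

```text
block end in tool (mm) [array([-13.8, -10.8, -30.6]), array([-13.8,  10.2, -30.6])]
block end in tool (mm) [array([  2.2, -10.9, -29.3]), array([  2.2,  10.2, -29.5])]
[0.5835 0.1711]
[0.6311 0.0326]
[ 0.5109 -0.0092]
[0.4628 0.1294]
centre [0.5471 0.081 ] yaws 18.989999999999995 19.129999999999995 19.14 19.09 [np.float64(0.1465), np.float64(0.1273), np.float64(0.1466), np.float64(0.1277)]
housing far edge [array([0.6084414 , 0.08717236]), array([0.61532718, 0.06707934])] [0.61188429 0.07712585]
follower [0.56928081 0.06229938] 0.021118394105420372
```

```bash
python3 - <<'E'
from h import *
s=plan([0.5553,0.058,0.145],np.radians(-70.95),n=3)
plan([0.5553,0.058,0.124],np.radians(-70.95),n=4,start=s)
E
```

```text
3 [ 1.81,-0.04,-0.02,-0.001,0,0, 1.82,-0.05,-0.02,-0.002,0.001,0, 1.81,-0.04,-0.02,-0.001,0,0 ]
end [0.5553 0.058  0.145 ] tooly -70.9
4 [ 0.53,0,0,0,0,0, 0.52,0,0,0,0,0, 0.53,0,0,0,0,0, 0.52,0,0,0,0,0 ]
end [0.5553 0.058  0.124 ] tooly -70.9
```

Request:
step_arm:
  increments: [1.81, -0.04, -0.02, -0.001, 0, 0, 1.82, -0.05, -0.02, -0.002, 0.001, 0, 1.81, -0.04, -0.02, -0.001, 0, 0, 0.53, 0, 0, 0, 0, 0, 0.52, 0, 0, 0, 0, 0, 0.53, 0, 0, 0, 0, 0, 0.52, 0, 0, 0, 0, 0, 0, 0, 0, 0, 0, 0]

```text
time: 9.32
position: [0.5557, 0.0596, 0.1242]
tool_rot: [2.041, 0.344, -2.04]
ft_force: [-0.5, -0.6, -0.6]
grip_width: 0.244
```

```bash
python3 - <<'E'
from h import *
t,r=cur();print(t,heading(),ctrl.get_state()['ft_force'],ctrl.get_state()['torque'])
im=shot('wrist'); cv2.imwrite('pics/w5c.png',cv2.resize(cv2.cvtColor(im[110:300,200:430],cv2.COLOR_RGB2BGR),(726,600),interpolation=cv2.INTER_CUBIC))
E
```

```text
[0.55570182 0.05959942 0.12423137] (np.float64(-70.87428423972888), array([ 7.12973516e-04,  3.14867557e-04, -9.99999696e-01])) [-0.51758181 -0.56551444 -0.57821651] [-0.1031703   0.15062406 -0.05071778]
```

View pics/w5c.png

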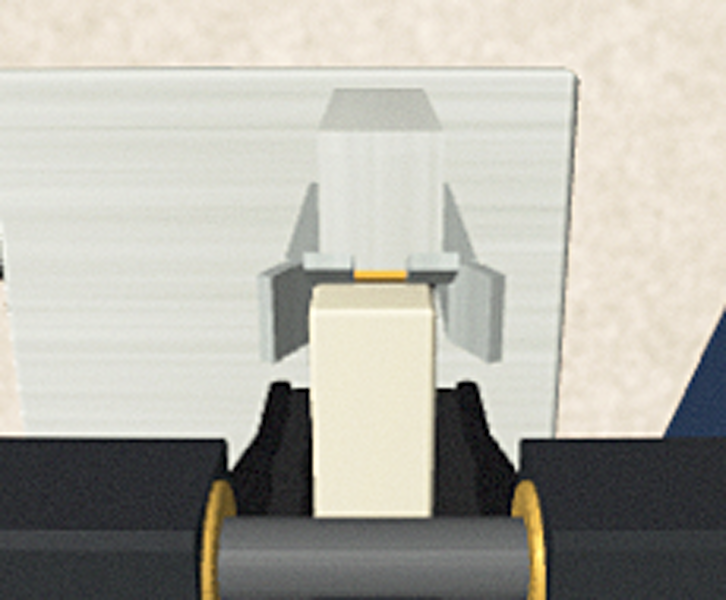

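The block centre sits about 8 crop px left of the post centre, and the pose reading agrees: 1.4 mm towards +y and 0.9 mm towards +x. I'll correct that and then push in.

Request:
step_arm:
  increments: [0, 0.13, 0.08, 0, 0, 0, 0.3, 0, 0, 0, 0, 0, 0.4, 0, 0, 0, 0, 0, 0, 0, 0, 0, 0, 0]

```text
time: 9.88
position: [0.5555, 0.0579, 0.1173]
tool_rot: [2.042, 0.344, -2.04]
ft_force: [-0.8, 0.4, 1.5]
grip_width: 0.252
```

Request:
step_arm:
  increments: [0.4, 0, 0, 0, 0, 0, 0.4, 0, 0, 0, 0, 0]

```text
time: 10.12
position: [0.556, 0.0581, 0.1099]
tool_rot: [2.043, 0.344, -2.038]
ft_force: [-0.8, -0.2, 5.1]
grip_width: 0.247
```

Request:
step_arm:
  increments: [0.4, 0, 0, 0, 0, 0, 0.4, 0, 0, 0, 0, 0]

```text
time: 10.38
position: [0.556, 0.0581, 0.1017]
tool_rot: [2.043, 0.344, -2.038]
ft_force: [-0.6, -0.5, 4.9]
grip_width: 0.247
```

Request:
step_arm:
  increments: [0.4, 0, 0, 0, 0, 0, 0.4, 0, 0, 0, 0, 0, 0.3, 0, 0, 0, 0, 0, 0, 0, 0, 0, 0, 0]

```text
time: 10.88
position: [0.556, 0.0581, 0.0904]
tool_rot: [2.042, 0.344, -2.039]
ft_force: [1.4, 0.5, 4.7]
grip_width: 0.248
```

```bash
python3 - <<'E'
from h import *
t,r=cur();print(t,heading(),ctrl.get_state()['ft_force'])
im=shot('wrist'); cv2.imwrite('pics/w6c.png',cv2.resize(cv2.cvtColor(im[110:300,200:430],cv2.COLOR_RGB2BGR),(726,600),interpolation=cv2.INTER_CUBIC))
E
```

```text
[0.55597032 0.05810522 0.09044186] (np.float64(-70.87511907848435), array([ 1.82377139e-03,  2.81763250e-04, -9.99998297e-01])) [1.42383823 0.47046402 4.6994601 ]
```

View pics/w6c.png

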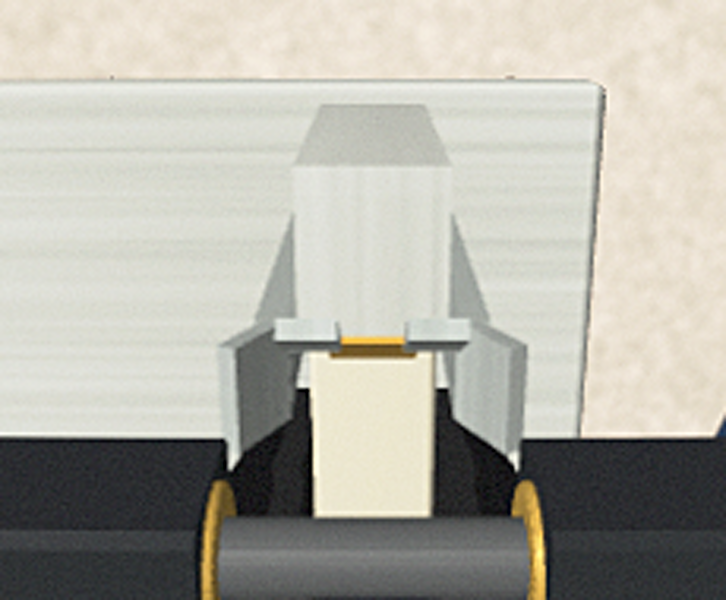

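The +x lip has snapped over the block: brass shows over its end at (372,347). Releasing and lifting.

Request:
step_arm:
  increments: [0, 0, 0, 0, 0, 0, 0, 0, 0, 0, 0, 0, 0, 0, 0, 0, 0, 0, 0, 0, 0, 0, 0, 0]
  fingers: 50

```text
time: 11.42
position: [0.5553, 0.0582, 0.0902]
tool_rot: [2.041, 0.344, -2.04]
ft_force: [0.1, 0.1, 0.2]
grip_width: 0.491
```

Request:
step_arm:
  increments: [-2, 0, 0, 0, 0, 0, -4, 0, 0, 0, 0, 0, -5, 0, 0, 0, 0, 0, -5, 0, 0, 0, 0, 0, 0, 0, 0, 0, 0, 0]

```text
time: 12.05
position: [0.5579, 0.0582, 0.255]
tool_rot: [2.051, 0.345, -2.031]
ft_force: [-0.2, 1.2, -0.2]
grip_width: 0.502
```

```bash
python3 - <<'E'
from h import *
t,r=cur();print(t,heading(),ctrl.get_state()['ft_force'])
im=shot('wrist'); cv2.imwrite('pics/w7c.png',cv2.resize(cv2.cvtColor(im[90:240,230:410],cv2.COLOR_RGB2BGR),(720,600),interpolation=cv2.INTER_CUBIC))
im=shot('side'); cv2.imwrite('pics/s7c.png',cv2.resize(cv2.cvtColor(im[180:270,260:370],cv2.COLOR_RGB2BGR),(720,590),interpolation=cv2.INTER_CUBIC))
s=plan([0.4607,-0.2795,0.18],np.radians(21.2),polar=True)
E
```

```text
[0.55788213 0.05815209 0.25496966] (np.float64(-70.8839090928019), array([ 0.00896065,  0.0028524 , -0.99995578])) [-0.15619703  1.23690867 -0.15169309]
11 [ 0.64,3.14,1.02,-0.146,0,0, 0.64,2.85,1.62,-0.146,0,0, 0.63,2.46,2.17,-0.146,0,0, 0.64,1.95,2.62,-0.146,0,0, 0.64,1.38,2.95,-0.146,-0.001,-0.001, 0.64,0.74,3.16,-0.146,0,0, 0.64,0.09,3.23,-0.147,0,0, 0.64,-0.58,3.17,-0.146,0,0, 0.64,-1.21,2.98,-0.146,0,0, 0.64,-1.78,2.66,-0.146,0,0, 0.64,-2.28,2.24,-0.146,-0.001,0 ]
end [ 0.4607 -0.2795  0.18  ] tooly 21.2
```

View pics/w7c.png

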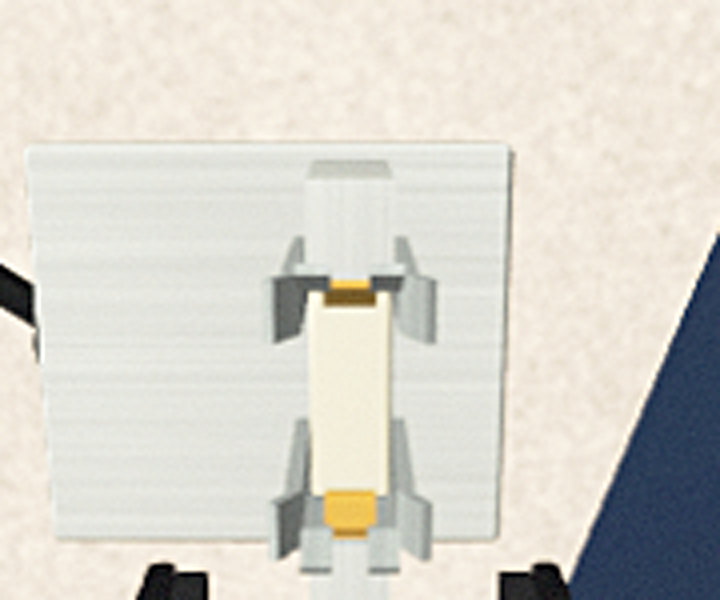

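View pics/s7c.png

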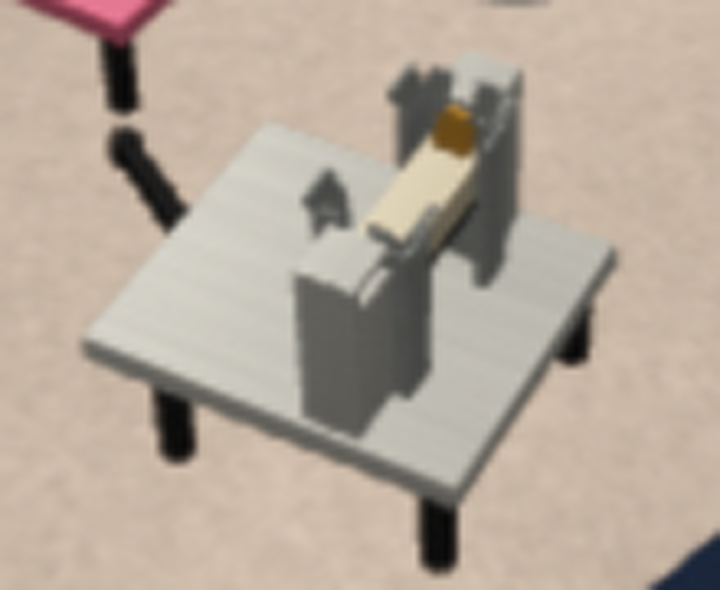

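The first block is in, with both lips shut over its ends at (350,293) and (350,512). Going to the second block.

Request:
step_arm:
  increments: [0.64, 3.14, 1.02, -0.146, 0, 0, 0.64, 2.85, 1.62, -0.146, 0, 0, 0.63, 2.46, 2.17, -0.146, 0, 0, 0.64, 1.95, 2.62, -0.146, 0, 0, 0.64, 1.38, 2.95, -0.146, -0.001, -0.001, 0.64, 0.74, 3.16, -0.146, 0, 0, 0.64, 0.09, 3.23, -0.147, 0, 0, 0.64, -0.58, 3.17, -0.146, 0, 0, 0.64, -1.21, 2.98, -0.146, 0, 0, 0.64, -1.78, 2.66, -0.146, 0, 0, 0.64, -2.28, 2.24, -0.146, -0.001, 0, 0, 0, 0, 0, 0, 0]
  fingers: 60

```text
time: 13.65
position: [0.4573, -0.2816, 0.178]
tool_rot: [0.935, 1.363, -0.939]
ft_force: [0.8, 0.0, 0.6]
grip_width: 0.598
```

Request:
step_arm:
  increments: [0, 0, 0, 0, 0, 0]

```text
time: 13.78
position: [0.4604, -0.2786, 0.179]
tool_rot: [0.933, 1.363, -0.934]
ft_force: [0.1, -0.0, 0.2]
grip_width: 0.6
```

```bash
python3 - <<'E'
from h import *
print(cur()[0],heading())
p=ctrl.camera_params('wrist'); im=shot('wrist','w8.png')
blocks('wrist',im,p)
E
```

```text
[ 0.46042606 -0.27859946  0.17898423] (np.float64(21.158127923474304), array([-1.72589163e-03,  2.90560902e-04, -9.99998468e-01]))
[492.  98.] [ 599.3 -125.8] [88.  28.4] 85.3
[319. 181.] [ 461.  -277.8] [22.  60.6] 21.3
[422. 212.] [ 587.7 -268.7] [26.7 28.6] 76.4
```

View pics/w8.png

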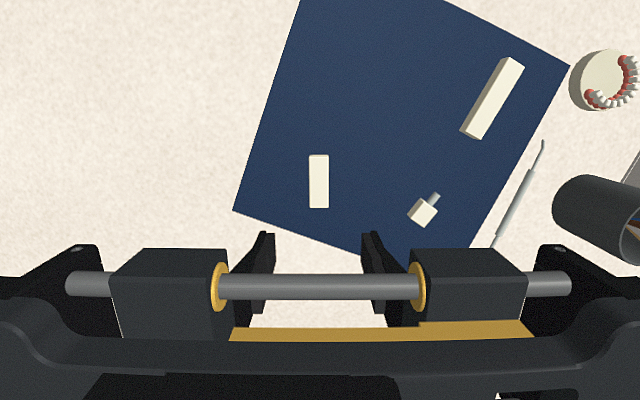

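The second block is at (319,181), 60.6×22 mm with yaw 111.3°. The stem block at (422,212) and the long block at (492,98) stay where they are.

```bash
python3 - <<'E'
from h import *
s=plan([0.4607,-0.2788,0.04],np.radians(21.2),n=3)
plan([0.4607,-0.2788,0.0055],np.radians(21.2),n=4,start=s)
E
```

```text
3 [ 4.64,-0.01,0.02,0,0,0, 4.65,0,0.01,0,0,0.001, 4.64,-0.01,0.02,0.001,0,0 ]
end [ 0.4608 -0.2788  0.04  ] tooly 21.2
4 [ 0.86,0,0,0,0,0, 0.86,0,0,0,0,0, 0.87,0,0,0,0,0, 0.86,0,0,0,0,0 ]
end [ 0.4607 -0.2788  0.0055] tooly 21.2
```

Request:
step_arm:
  increments: [4.64, 0, 0.02, 0, 0, 0, 4.65, 0, 0.01, 0, 0, 0, 4.64, 0, 0.02, 0, 0, 0, 0.86, 0, 0, 0, 0, 0, 0.86, 0, 0, 0, 0, 0, 0.87, 0, 0, 0, 0, 0, 0.86, 0, 0, 0, 0, 0, 0, 0, 0, 0, 0, 0]

```text
time: 14.82
position: [0.4607, -0.2801, 0.0062]
tool_rot: [0.932, 1.362, -0.933]
ft_force: [0.8, -0.3, -0.9]
grip_width: 0.596
```

Request:
step_arm:
  increments: [0, 0, 0, 0, 0, 0, 0, 0, 0, 0, 0, 0, 0, 0, 0, 0, 0, 0, 0, 0, 0, 0, 0, 0, 0, 0, 0, 0, 0, 0]
  fingers: 0
  force: 50

```text
time: 15.45
position: [0.461, -0.2802, 0.0064]
tool_rot: [0.932, 1.361, -0.933]
ft_force: [0.2, 0.7, -0.0]
grip_width: 0.247
```

```bash
python3 - <<'E'
from h import *
t,r=cur(); print(t,heading())
s=plan(t+[0,0,.115],np.radians(21.2),n=3)
plan([0.5555,0.058,0.20],np.radians(-70.9),polar=True,start=s)
E
```

```text
[ 0.46096419 -0.28024337  0.00643357] (np.float64(21.204297853240785), array([ 1.38095344e-04, -8.58119351e-04, -9.99999622e-01]))
3 [ -3.83,0,0,0,0,0, -3.84,0,0.01,0,0.001,0, -3.83,0,0,0,0,0 ]
end [ 0.461  -0.2803  0.1214] tooly 21.2
11 [ -0.71,2.58,-1.88,0.146,0,0, -0.72,2.16,-2.38,0.146,0,0, -0.71,1.62,-2.78,0.146,0,0, -0.72,1.03,-3.06,0.147,0,0, -0.71,0.39,-3.22,0.146,0,0, -0.72,-0.28,-3.24,0.146,0,0, -0.71,-0.94,-3.12,0.146,0,0, -0.71,-1.56,-2.87,0.146,0,0, -0.72,-2.12,-2.51,0.146,0,0, -0.71,-2.59,-2.02,0.146,0,0, -0.72,-2.97,-1.46,0.147,0,0 ]
end [0.5555 0.058  0.2   ] tooly -70.9
```

Request:
step_arm:
  increments: [-3.83, 0, 0, 0, 0, 0, -3.84, 0, 0, 0, 0, 0, -3.83, 0, 0, 0, 0, 0, -0.71, 2.58, -1.88, 0.146, 0, 0, -0.72, 2.16, -2.38, 0.146, 0, 0, -0.71, 1.62, -2.78, 0.146, 0, 0, -0.72, 1.03, -3.06, 0.147, 0, 0, -0.71, 0.39, -3.22, 0.146, 0, 0, -0.72, -0.28, -3.24, 0.146, 0, 0, -0.71, -0.94, -3.12, 0.146, 0, 0, -0.71, -1.56, -2.87, 0.146, 0, 0, -0.72, -2.12, -2.51, 0.146, 0, 0]

```text
time: 16.95
position: [0.5548, -0.0067, 0.1854]
tool_rot: [1.865, 0.598, -1.866]
ft_force: [0.6, 0.4, -0.3]
grip_width: 0.248
```

Request:
step_arm:
  increments: [-0.71, -2.59, -2.02, 0.146, 0, 0, -0.72, -2.97, -1.46, 0.147, 0, 0, 0, 0, 0, 0, 0, 0, 0, 0, 0, 0, 0, 0]

```text
time: 17.45
position: [0.5551, 0.0572, 0.1993]
tool_rot: [2.039, 0.342, -2.041]
ft_force: [0.3, 0.1, -0.3]
grip_width: 0.245
```

```bash
python3 - <<'E'
from h import *
t,r=cur();print(t,heading(),ctrl.get_state()['grip_width'])
im=shot('wrist'); cv2.imwrite('pics/w9c.png',cv2.resize(cv2.cvtColor(im[110:260,210:380],cv2.COLOR_RGB2BGR),(680,600),interpolation=cv2.INTER_CUBIC))
s=plan([0.5555,0.058,0.145],np.radians(-70.9),n=3)
plan([0.5555,0.058,0.125],np.radians(-70.9),n=4,start=s)
E
```

```text
[0.55513933 0.0571941  0.19933899] (np.float64(-70.88647199730167), array([-5.02380069e-04, -1.77615382e-03, -9.99998296e-01])) 0.24451791188718416
3 [ 1.81,-0.04,-0.03,0,0,0, 1.81,-0.04,-0.02,-0.001,0.001,-0.001, 1.82,-0.04,-0.03,0,0,0 ]
end [0.5555 0.058  0.145 ] tooly -70.9
4 [ 0.5,0,0,0,0,0, 0.5,0,0,0,0,0, 0.5,0,0,0,0,0, 0.5,0,0,0,0,0 ]
end [0.5555 0.058  0.125 ] tooly -70.9
```

View pics/w9c.png

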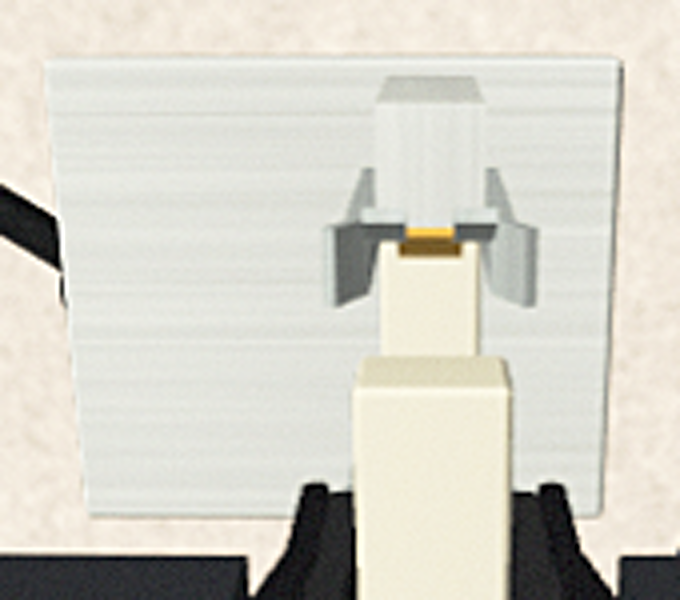

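The hold is the same as before. Last time the reading's correction overshot by about 1.3 mm, so this time I'm leaving the lateral shift out.

Request:
step_arm:
  increments: [1.81, 0, 0, 0, 0, 0, 1.81, 0, 0, 0, 0, 0, 1.82, 0, 0, 0, 0, 0, 0.5, 0, 0, 0, 0, 0, 0.5, 0, 0, 0, 0, 0, 0.5, 0, 0, 0, 0, 0, 0.5, 0, 0, 0, 0, 0, 0, 0, 0, 0, 0, 0]

```text
time: 18.5
position: [0.5552, 0.0582, 0.1249]
tool_rot: [2.04, 0.342, -2.041]
ft_force: [0.4, 0.1, -0.1]
grip_width: 0.25
```

```bash
python3 - <<'E'
from h import *
t,r=cur();print(t,heading(),ctrl.get_state()['ft_force'],ctrl.get_state()['torque'])
im=shot('wrist'); cv2.imwrite('pics/w10c.png',cv2.resize(cv2.cvtColor(im[110:300,200:430],cv2.COLOR_RGB2BGR),(726,600),interpolation=cv2.INTER_CUBIC))
E
```

```text
[0.55517165 0.05821241 0.12494749] (np.float64(-70.92633258107753), array([-4.78288609e-04, -9.71543657e-04, -9.99999414e-01])) [ 0.35194221  0.07619217 -0.12548991] [-0.04329709  0.11695465  0.01236267]
```

View pics/w10c.png

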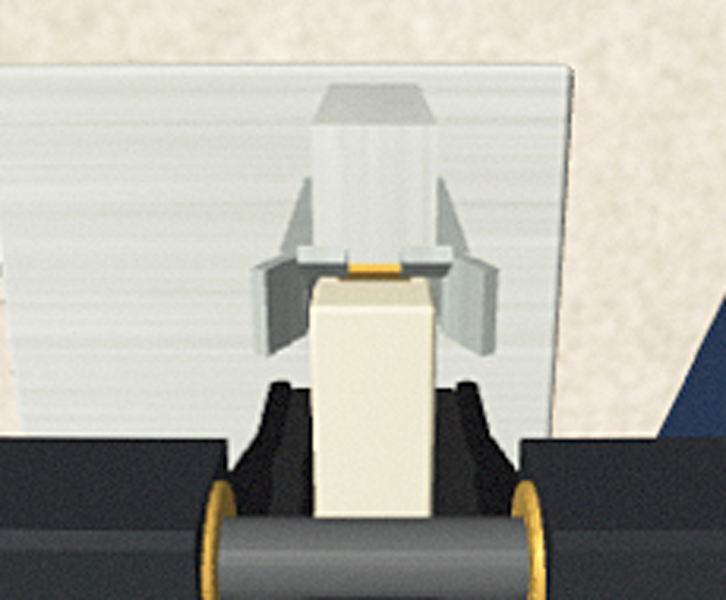

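Centred: the posts span 252–497 (middle 374) and the block spans 311–436 (middle 373). Pushing in.

Request:
step_arm:
  increments: [0.4, 0, 0, 0, 0, 0, 0.4, 0, 0, 0, 0, 0, 0.4, 0, 0, 0, 0, 0, 0.4, 0, 0, 0, 0, 0]

```text
time: 19.05
position: [0.5562, 0.0579, 0.1106]
tool_rot: [2.043, 0.342, -2.039]
ft_force: [-1.6, -0.4, 6.7]
grip_width: 0.245
```

Request:
step_arm:
  increments: [0.4, 0, 0, 0, 0, 0, 0.4, 0, 0, 0, 0, 0, 0.4, 0, 0, 0, 0, 0, 0.4, 0, 0, 0, 0, 0, 0.3, 0, 0, 0, 0, 0, 0, 0, 0, 0, 0, 0]

```text
time: 19.8
position: [0.5562, 0.058, 0.0908]
tool_rot: [2.042, 0.342, -2.039]
ft_force: [-0.9, -0.0, 3.5]
grip_width: 0.248
```

```bash
python3 - <<'E'
from h import *
t,r=cur();print(t,heading(),ctrl.get_state()['ft_force'])
im=shot('wrist'); cv2.imwrite('pics/w11c.png',cv2.resize(cv2.cvtColor(im[110:300,200:430],cv2.COLOR_RGB2BGR),(726,600),interpolation=cv2.INTER_CUBIC))
E
```

```text
[0.55622533 0.05797698 0.09084494] (np.float64(-70.94163960275705), array([ 1.77296778e-03, -7.29339740e-04, -9.99998162e-01])) [-0.89739884 -0.0266688   3.50369451]
```

View pics/w11c.png

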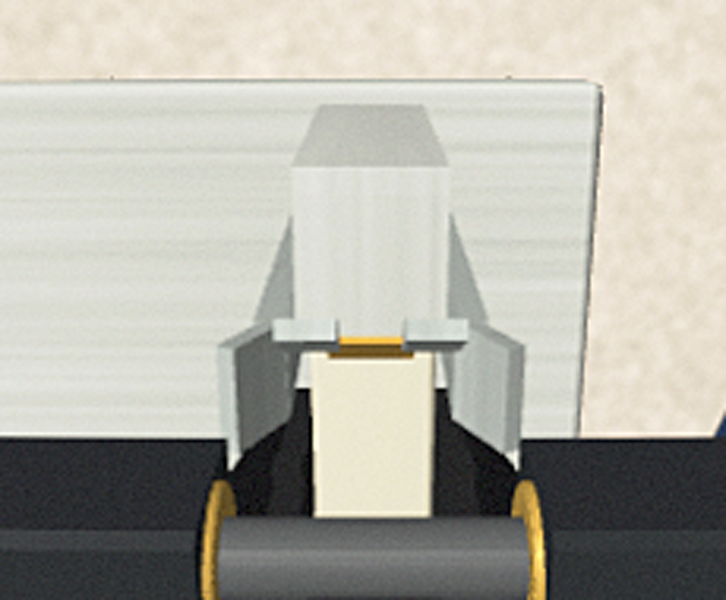

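The lip is shut over the second block's +x end. Releasing and lifting.

Request:
step_arm:
  increments: [0, 0, 0, 0, 0, 0, 0, 0, 0, 0, 0, 0, 0, 0, 0, 0, 0, 0, 0, 0, 0, 0, 0, 0]
  fingers: 50

```text
time: 20.35
position: [0.5551, 0.0582, 0.09]
tool_rot: [2.04, 0.342, -2.041]
ft_force: [-0.1, 0.4, 0.6]
grip_width: 0.493
```

Request:
step_arm:
  increments: [-2, 0, 0, 0, 0, 0, -4, 0, 0, 0, 0, 0, -5, 0, 0, 0, 0, 0, -5, 0, 0, 0, 0, 0, 0, 0, 0, 0, 0, 0, 0, 0, 0, 0, 0, 0]

```text
time: 21.1
position: [0.555, 0.0583, 0.2496]
tool_rot: [2.04, 0.342, -2.042]
ft_force: [-0.2, -1.0, 0.2]
grip_width: 0.5
```

```bash
python3 - <<'E'
from h import *
t,r=cur();print(t,heading(),ctrl.get_state()['ft_force'])
p=ctrl.camera_params('wrist')
im=shot('wrist','w12.png'); cv2.imwrite('pics/w12c.png',cv2.resize(cv2.cvtColor(im[90:240,230:410],cv2.COLOR_RGB2BGR),(720,600),interpolation=cv2.INTER_CUBIC))
im=shot('side'); cv2.imwrite('pics/s12c.png',cv2.resize(cv2.cvtColor(im[180:270,260:370],cv2.COLOR_RGB2BGR),(720,590),interpolation=cv2.INTER_CUBIC))
# wing prediction
c=np.array([.5471,.0816]); yw=np.radians(19.05); x=np.array([np.cos(yw),np.sin(yw)]); y=np.array([-x[1],x[0]]); ax=c+.062*y; print('axis',ax)
for q in (0,.1,.2,.3,1.2):
    a=np.pi/2+yw-.6+q; e=ax+.076*np.array([np.cos(a),np.sin(a)]); print(q,e.round(4),proj(p,[*e,.042]).round(1))
E
```

```text
[0.55497059 0.05834789 0.24964266] (np.float64(-70.9283271012884), array([-7.87258293e-04, -6.81749319e-04, -9.99999458e-01])) [-0.16818076 -0.95506181  0.18477525]
axis [0.52686362 0.14020451]
0 [0.547  0.2135] [199.3 138.9]
0.1 [0.5395 0.2151] [196.8 144.1]
0.2 [0.532 0.216] [194.8 149.5]
0.3 [0.5244 0.2162] [193.5 155.1]
1.2 [0.4658 0.1855] [206.6 203.7]
```

View pics/w12c.png

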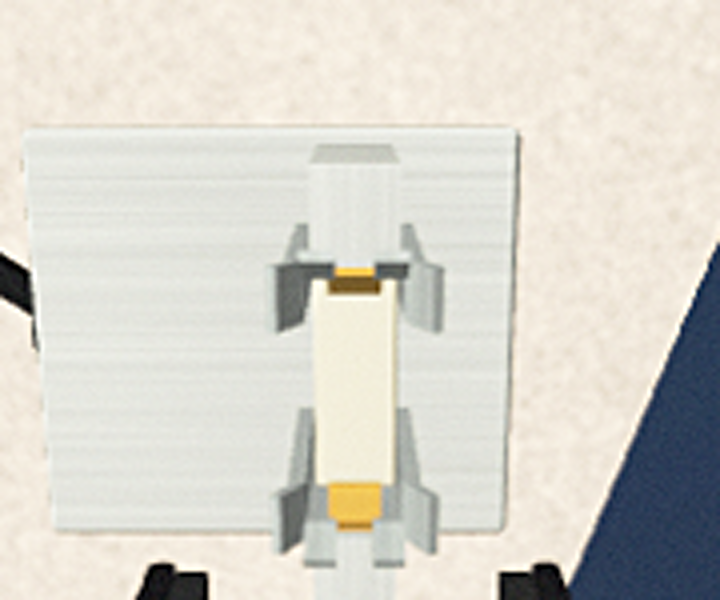

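View pics/s12c.png

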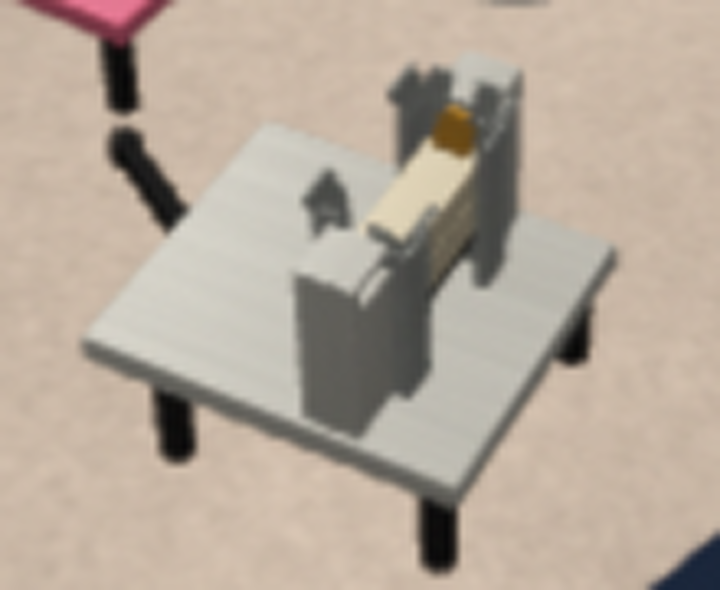

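View pics/w12.png

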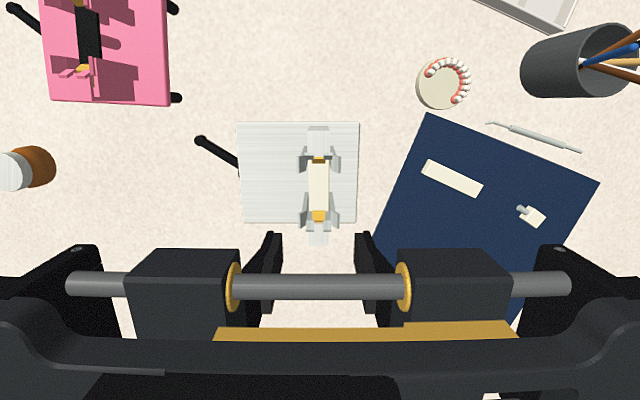

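Both blocks are stacked with both lips shut over the upper one, and the side view shows two layers. The wing tip at (199,140) matches joint ≈ 0. Before planning the wing push I'll check where the bottle and the pink unit stand.

```bash
cat > wing.py <<'E'
from h import *
c=np.array([.5471,.0816]); yw=np.radians(19.05); X=np.array([np.cos(yw),np.sin(yw)]); Y=np.array([-X[1],X[0]]); ax=c+.062*Y
def F(q,gap=0,rad=.066):
    a=.6-q; u=np.array([np.sin(a),np.cos(a)]); n=np.array([np.cos(a),-np.sin(a)])
    f=rad*u+(.005+.015*np.cos(a)+.0095*abs(np.sin(a))+gap)*n
    return ax+f[0]*X+f[1]*Y
E
python3 - <<'E'
from wing import *
for cm in('top','side'):
    p=ctrl.camera_params(cm); ctrl.get_image(cm)
    for n in('water_bottle','feeder','mouth','wax_jar'):
        for r in ctrl.spot_point(cm,n)[:2]: print(cm,n,round(r['score'],2),w(p,r['xyz']).round(3))
print([F(q).round(4) for q in (0,.6,1.2)], F(0,.015))
s=plan([*F(0,.015),.20],np.radians(19),polar=False)
E
```

```text
top water_bottle 0.64 [ 0.766  0.22  -0.002]
top water_bottle 0.47 [0.545 0.082 0.002]
top feeder 0.95 [ 0.544  0.081 -0.   ]
top feeder 0.61 [0.618 0.348 0.002]
top mouth 0.71 [0.623 0.32  0.11 ]
top wax_jar 0.95 [0.423 0.458 0.005]
side water_bottle 0.85 [ 0.769  0.215 -0.001]
side water_bottle 0.48 [0.557 0.056 0.111]
side feeder 0.91 [ 0.544  0.079 -0.   ]
side feeder 0.84 [ 0.621  0.343 -0.003]
side mouth 0.97 [0.623 0.316 0.11 ]
side mouth 0.61 [0.556 0.055 0.11 ]
side wax_jar 0.8 [ 0.423  0.455 -0.005]
[array([0.5662, 0.1978]), array([0.5242, 0.2091]), array([0.4874, 0.1978])] [0.58071137 0.19387983]
10 [ 0.5,-1.2,-0.68,-0.157,0,0, 0.5,-1.08,-0.86,-0.157,0,0, 0.5,-0.93,-1.02,-0.157,0,0, 0.5,-0.75,-1.16,-0.157,0,0, 0.5,-0.57,-1.25,-0.157,0,0, 0.5,-0.37,-1.34,-0.157,0.001,0, 0.5,-0.15,-1.37,-0.157,0,0, 0.5,0.06,-1.37,-0.157,0,0, 0.51,0.28,-1.36,-0.157,0,0, 0.5,0.49,-1.29,-0.157,0,0 ]
end [0.5808 0.1939 0.2   ] tooly 19.0
```

Request:
step_arm:
  increments: [0.5, -1.2, -0.68, -0.157, 0, 0, 0.5, -1.08, -0.86, -0.157, 0, 0, 0.5, -0.93, -1.02, -0.157, 0, 0, 0.5, -0.75, -1.16, -0.157, 0, 0, 0.5, -0.57, -1.25, -0.157, 0, 0, 0.5, -0.37, -1.34, -0.157, 0, 0, 0.5, -0.15, -1.37, -0.157, 0, 0, 0.5, 0.06, -1.37, -0.157, 0, 0, 0.51, 0.28, -1.36, -0.157, 0, 0, 0.5, 0.49, -1.29, -0.157, 0, 0, 0, 0, 0, 0, 0, 0, 0, 0, 0, 0, 0, 0]
  fingers: 0
  force: 20

```text
time: 23.2
position: [0.5809, 0.1931, 0.2001]
tool_rot: [0.963, 1.346, -0.964]
ft_force: [-0.2, -0.6, -0.8]
grip_width: 0.006
```

```bash
python3 - <<'E'
from wing import *
t,r=cur();print(t,heading(),ctrl.get_state()['grip_width'])
shot('wrist','w13.png')
plan([*F(0,.015),.033],np.radians(19),n=5)
E
```

```text
[0.5808997  0.19306634 0.20014764] (np.float64(18.835957192615265), array([ 7.03182711e-05, -1.40476176e-03, -9.99999011e-01])) 0.005710681877174395
5 [ 3.35,0,-0.02,-0.001,0,0, 3.34,0,-0.03,0,0,0, 3.35,0,-0.02,-0.001,0.001,0, 3.34,0,-0.02,0,0,0, 3.35,0.01,-0.03,-0.001,0,0 ]
end [0.5807 0.1939 0.033 ] tooly 19.0
```

View pics/w13.png

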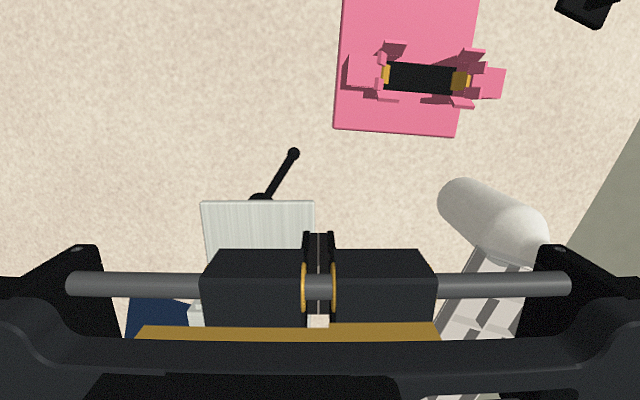

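The fingers are closed to the right of the wing, whose tip is at (293,153). The bottle and the pink unit are clear. Descending in free space.

Request:
step_arm:
  increments: [3.35, 0, -0.02, 0, 0, 0, 3.34, 0, -0.02, 0, 0, 0, 3.35, 0, -0.02, 0, 0, 0, 3.34, 0, -0.02, 0, 0, 0, 3.35, 0, -0.02, 0, 0, 0, 0, 0, 0, 0, 0, 0, 0, 0, 0, 0, 0, 0]

```text
time: 24.12
position: [0.5815, 0.1945, 0.0342]
tool_rot: [0.963, 1.346, -0.961]
ft_force: [0.9, -0.6, 0.3]
grip_width: 0.005
```

```bash
python3 - <<'E'
from wing import *
t,r=cur();print(t,heading(),ctrl.get_state()['ft_force'])
shot('wrist','w14.png')
# waypoints: q list, tool-frame increments with fixed orientation heading 19
s=(t,r); 
rd=down(np.radians(19)); pc=t
for q in np.r_[0:1.21:.1]:
    P=np.r_[F(q),.033]; d=rd.inv().apply(P-pc)*100; print(round(q,1),d.round(2)); pc=P
E
```

```text
[0.58151337 0.19451861 0.0342379 ] (np.float64(18.9539581999066), array([ 1.87627891e-03, -3.10871874e-04, -9.99998191e-01])) [ 0.86350598 -0.62649823  0.30670808]
0.0 [ 0.12 -1.34 -0.81]
0.1 [ 0.   -0.45 -0.54]
0.2 [ 0.   -0.51 -0.5 ]
0.3 [ 0.   -0.58 -0.45]
0.4 [ 0.   -0.64 -0.39]
0.5 [ 0.   -0.69 -0.32]
0.6 [ 0.   -0.74 -0.24]
0.7 [ 0.   -0.58 -0.17]
0.8 [ 0.   -0.61 -0.12]
0.9 [ 0.   -0.64 -0.06]
1.0 [ 0.   -0.66  0.  ]
1.1 [ 0.   -0.67  0.08]
1.2 [ 0.   -0.68  0.15]
```

View pics/w14.png

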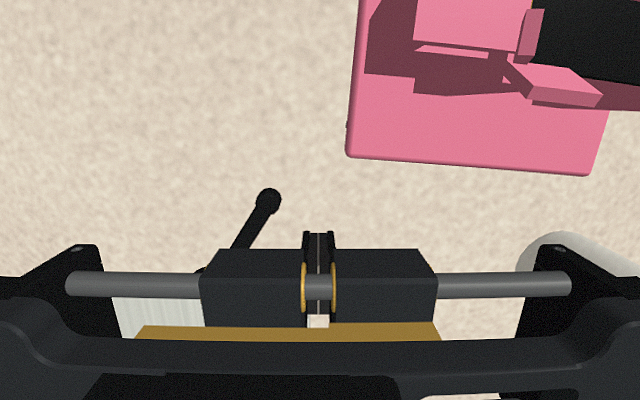

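Request:
step_arm:
  increments: [0.12, -0.67, -0.4, 0, 0, 0, 0, -0.67, -0.4, 0, 0, 0, 0, -0.45, -0.54, 0, 0, 0, 0, -0.51, -0.5, 0, 0, 0, 0, -0.58, -0.45, 0, 0, 0]

```text
time: 24.8
position: [0.5459, 0.2052, 0.0316]
tool_rot: [0.96, 1.345, -0.963]
ft_force: [1.3, -4.6, 1.6]
grip_width: 0.007
```

Request:
step_arm:
  increments: [0, -0.64, -0.39, 0, 0, 0, 0, -0.69, -0.32, 0, 0, 0, 0, -0.74, -0.24, 0, 0, 0, 0, -0.58, -0.17, 0, 0, 0]

```text
time: 25.3
position: [0.5166, 0.2095, 0.0316]
tool_rot: [0.961, 1.348, -0.961]
ft_force: [2.2, -0.1, 0.4]
grip_width: 0.005
```

```bash
python3 - <<'E'
from wing import *
t,r=cur();print(t,heading(),ctrl.get_state()['ft_force'],F(.7))
shot('wrist','w15.png')
E
```

```text
[0.51657825 0.20946482 0.03162761] (np.float64(19.05511406815243), array([ 2.88036835e-04, -2.38180260e-04, -9.99999930e-01])) [ 2.23387224 -0.14448558  0.40446483] [0.51815274 0.20887636]
```

View pics/w15.png

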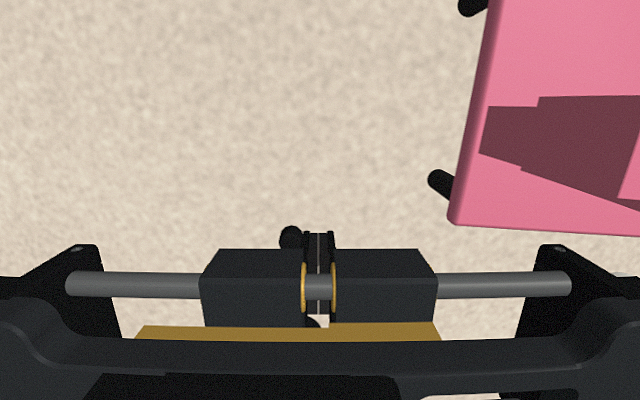

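The wing is moving with the fingers; its end is at (291,238), touching the left finger. Continuing to the stop.

Request:
step_arm:
  increments: [0, -0.61, -0.12, 0, 0, 0, 0, -0.64, -0.06, 0, 0, 0, 0, -0.66, 0, 0, 0, 0]

```text
time: 25.72
position: [0.4983, 0.2044, 0.0316]
tool_rot: [0.961, 1.347, -0.961]
ft_force: [1.9, 0.1, -0.1]
grip_width: 0.007
```

Request:
step_arm:
  increments: [0, -0.67, 0.08, 0, 0, 0, 0, -0.4, 0.09, 0, 0, 0]

```text
time: 25.98
position: [0.4883, 0.1993, 0.0315]
tool_rot: [0.961, 1.348, -0.962]
ft_force: [2.5, 0.4, -0.9]
grip_width: 0.006
```

Request:
step_arm:
  increments: [0, -0.3, 0.05, 0, 0, 0, 0, 0, 0, 0, 0, 0]

```text
time: 26.22
position: [0.4856, 0.1978, 0.0314]
tool_rot: [0.96, 1.349, -0.962]
ft_force: [0.7, 0.6, 0.4]
grip_width: 0.006
```

```bash
python3 - <<'E'
from wing import *
t,r=cur();print(t,heading(),ctrl.get_state()['ft_force'],F(1.2))
E
```

```text
[0.48556226 0.19780437 0.03142025] (np.float64(19.02019268435528), array([-1.04951328e-03, -8.71576679e-04, -9.99999069e-01])) [0.6718516  0.63304748 0.41155214] [0.48741068 0.19779584]
```

There's no stop force yet, so I'll continue in small steps.

Request:
step_arm:
  increments: [0, -0.25, 0.07, 0, 0, 0, 0, -0.25, 0.07, 0, 0, 0]

```text
time: 26.48
position: [0.4823, 0.1951, 0.0316]
tool_rot: [0.961, 1.347, -0.961]
ft_force: [6.0, 2.0, -0.7]
grip_width: 0.002
```

Request:
step_arm:
  increments: [0, -0.2, 0.07, 0, 0, 0, 0, -0.2, 0.07, 0, 0, 0]

```text
time: 26.72
position: [0.482, 0.1948, 0.0324]
tool_rot: [0.966, 1.344, -0.954]
ft_force: [11.3, 7.4, -8.0]
grip_width: 0.006
```

Force has jumped to about 14 N with the position standing still, so the wing is at its stop. Backing off sideways, then lifting.

Request:
step_arm:
  increments: [0, 1, -0.3, 0, 0, 0, 0, 1.5, -0.2, 0, 0, 0, -4, 0.5, 0, 0, 0, 0, -5, 0, 0, 0, 0, 0, -5, 0, 0, 0, 0, 0, -5, 0, 0, 0, 0, 0, 0, 0, 0, 0, 0, 0, 0, 0, 0, 0, 0, 0]

```text
time: 27.72
position: [0.5049, 0.2068, 0.2207]
tool_rot: [0.959, 1.349, -0.963]
ft_force: [0.6, -0.6, 0.1]
grip_width: 0.005
```

```bash
python3 - <<'E'
from wing import *
t,r=cur();print(t,heading(),ctrl.get_state()['ft_force'])
p=ctrl.camera_params('wrist'); shot('wrist','w16.png'); print({q:proj(p,[*(ax+.076*np.array([np.cos(np.pi/2+yw-.6+q),np.sin(np.pi/2+yw-.6+q)])),.042]).round(1) for q in (1,1.1,1.2)})
p=ctrl.camera_params('top');im=shot('top')
print('top',{q:proj(p,[*(ax+.076*np.array([np.cos(np.pi/2+yw-.6+q),np.sin(np.pi/2+yw-.6+q)])),.042]).round(1) for q in (1,1.1,1.2)})
cv2.imwrite('pics/t16c.png',cv2.resize(cv2.cvtColor(im[180:320,260:500],cv2.COLOR_RGB2BGR),(800,467),interpolation=cv2.INTER_CUBIC))
im=shot('side'); cv2.imwrite('pics/s16c.png',cv2.resize(cv2.cvtColor(im[180:270,260:370],cv2.COLOR_RGB2BGR),(720,590),interpolation=cv2.INTER_CUBIC))
E
```

```text
[0.50494808 0.20684642 0.22068725] (np.float64(19.02436950221683), array([-0.00164298, -0.0016987 , -0.99999721])) [ 0.63187217 -0.63257407  0.11939974]
{1: array([292.2, 178. ]), 1.1: array([286.6, 180.7]), 1.2: array([281.3, 183.9])}
top {1: array([283.6, 256.1]), 1.1: array([285.4, 258.3]), 1.2: array([287.4, 260.3])}
```

View pics/w16.png

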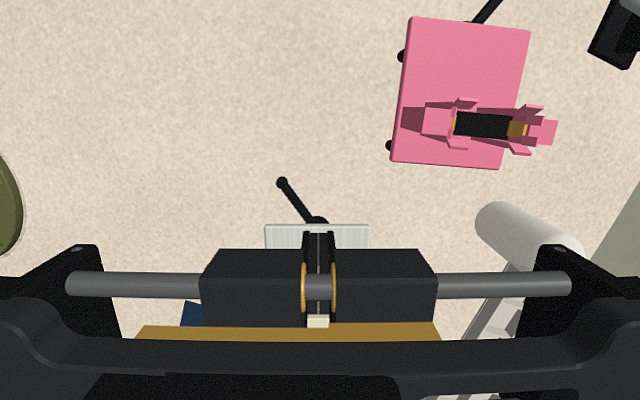

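View pics/t16c.png

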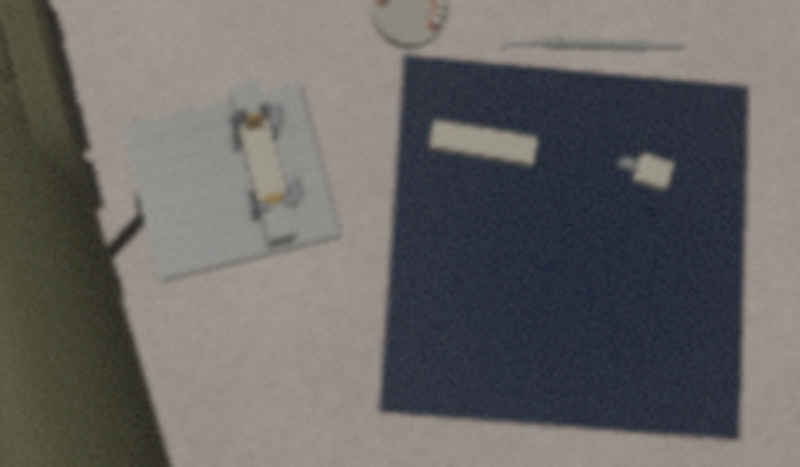

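View pics/s16c.png

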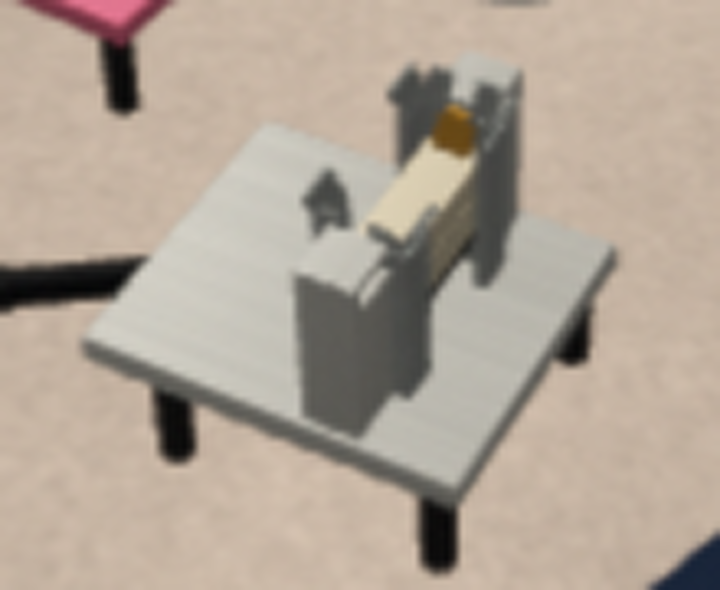

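The wing end appears at (282,183), against (281.3,183.9) predicted for the 1.2 rad stop. Both blocks are under shut lips and the bystanders haven't moved. Handing in.

```bash
python3 -c "
from bench import ctrl
print(ctrl.close_job())"
```

```text
the job is handed in; nothing more can be done
None
```

I loaded both plain 60 mm blocks into the grey feeder one after the other, then turned the wing knob counter-clockwise to its lock stop. I handed the job in at about 28 s of the 72 s allowed.

- **Blocks:** the wrist view shows both brass lips closed over the ends of the top block, and the side view shows two blocks stacked in the well.
- **Wing:** during the push the force rose to about 14 N with no further movement, which is the stop. Afterwards the wing end was at pixel (282,183), against (281.3,183.9) calculated for 1.2 rad.
- **Everything else:** the long block, the stem block, the jaw model and the carver look unmoved in the last top view. The gripper was lifted clear and touching nothing.
- **Disagreements:** the TCP readings scattered by about 1–2 mm, so I re-centred the first block by the picture before pushing it in. The push forces I read between steps were only 5–7 N, below the 10–20 N expected, but the snap may have fallen between readings. The wing's stop also came about 5 mm further on than my finger-size estimate.

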